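Refit the burr carrier on an opened coffee grinder

TASK

The cleaned burr carrier, the round steel plate with a bar handle, goes back on the opened grinder: pick it up, put its centre hole over the grinder's spindle and, pressing only gently, turn it until its three holes find the three drive studs, then lower it fully home, flat on the flange. Keep hold of it until it is home rather than letting it drop, never force it down on the studs, then let go, and leave the bean jar, dosing cup and brush where they are.

Things in the scene. Friction and masses are not known exactly. Their poses are not given: they have to be found in the camera images.
- carrier: Burr carrier: flat round steel plate, 96 mm across, 12 mm thick, 0.35 to 0.6 kg, bar handle on top. Origin: centre of its underside, z up. Centre bore 15 mm in diameter; three through holes 12.5 mm in diameter on a circle of radius 34 mm, at 0, +120 and -120 degrees from its x axis. Starts flat on a cork mat (130 mm square, 5 mm thick), at any yaw.
- handle (a point): Centre of the carrier's black bar handle, 46 mm above the underside, over the plate's centre; axes as the carrier's. The bar runs along y: 66 mm long, 18 mm wide (x), 16 mm high, standing on two posts (14 by 8 mm) at y = +-27 mm. The gap between plate and bar is 26 mm high and open.
- grinder: The opened grinder, fixed: grey housing 200 x 150 mm, 102 mm high, with a dark collar of 132 mm diameter up to 112 mm; front chute on its -x side (the housing reaches from x = -75 to +125 mm in its own frame, the chute to -103 mm). Origin on the counter, under the spindle axis, z up.
- seat (a point): Centre of the top face of the grinder's aluminium drive flange (104 mm across, 120 mm above the counter), on the spindle axis; axes as the grinder's. The carrier ends flat on this face, its origin here. With its holes off the studs it rests on the stud tips, 14 mm above this face, already centred by the spindle.
- spindle_tip (a point): Top of the spindle, 32 mm above the flange face: 12 mm in diameter, top 5 mm tapered. Round it three drive studs, 120 degrees apart on a circle of radius 34 mm: 8 mm in diameter, 14 mm high, top 3 mm tapered. The studs' angle is not reported: one stud lies within 35 degrees, either way, of the grinder's +x axis. The flange is stiff and does not turn under light handling.
- bean_jar: Glass jar of coffee beans with a dark wooden lid, 98 mm across, 178 mm high; origin at the centre of its base. Bystander.
- dosing_cup: Small open steel cup, 58 mm across, 60 mm high; origin at the centre of its base. Bystander.
- brush: Cleaning brush lying on the counter, 160 mm long, 22 mm wide; its origin lies at the counter, 100 mm from the handle's end; handle towards its -x. Bystander.
Not all that is in view belongs to the job. Leave any turquoise or yellow look-alike of the carrier alone.

How it is judged (in metres and radians):
On the way, in this order (a step that is already met when the one before it is completed fails the run):
1. the carrier is lifted clear of the mat (height (world z) of carrier above 0.06 m), for 0.1 s.
2. the carrier is home on the flange while still held (z of carrier in the frame of seat below 0.003 m and horizontal distance between carrier and seat below 0.004 m and angle between carrier's own z axis and vertical below 0.06 rad and contact force between the fingers and carrier above 0.5 N), for 0.1 s.
At the end, for the whole second after the job is handed in: The carrier lies at rest on the drive flange, bore over the spindle and holes over the studs: underside within 2.5 mm of the flange face, centre within 4 mm of the spindle axis, tilted less than 0.05 rad, let go (z of carrier in the frame of seat between -0.003 and 0.0025 m and horizontal distance between carrier and seat below 0.004 m and angle between carrier's own z axis and vertical below 0.05 rad and linear speed of carrier below 0.02 m/s); the robot touches nothing.
It fails at once if the carrier is forced against the grinder with more than 35 N (contact force between carrier and grinder above 35 N).
It fails at once if the bean jar is moved more than 30 mm (distance of bean_jar from where it was at the start of the episode above 0.03 m).
It fails at once if the dosing cup is moved more than 30 mm (distance of dosing_cup from where it was at the start of the episode above 0.03 m).
It fails at once if the brush is moved more than 30 mm (distance of brush from where it was at the start of the episode above 0.03 m).
It also fails if it takes over 72 s, if anything falls off the work surface, if the arm or the gripper's body presses on something with over 40 N, if the wrist force passes 120 N, or if a joint passes its speed limit or range.

ROBOT

A 7-joint arm with a two-finger parallel gripper is mounted at the origin on the work surface. World frame = base frame: x ahead of the robot, y to its left, z up, the work surface at z = 0. Lengths are in mm, angles in rad, forces in N, time in s.
With the tool pointing down it reaches from about 400 to 875 mm from the base axis. Payload 4.4 kg.
Tool frame: the origin (TCP) lies at the very end of the fingers, on their centre line; the grasp point (between the pads) lies 19 mm behind it; y points along the fingers, z is the direction in which the jaws open and shut, and the axes are right-handed (so a half turn about y gives the same grasp; the last joint's range is limited). The gripper opens to 85 mm and grips with 20 to 120 N. Pads are 22 mm wide; open, the fingers measure 114 mm over their backs; the gripper's body (76 mm by 85 mm) begins 54 mm behind the grasp point. The pads swing forward as they close: fully open they stand 13 mm farther back than shut.
Start: joints at [-1.225, 0.628, 0.038, 1.517, -0.027, 0.996, -0.02], TCP at [260.147, 595.686, 231.313] pointing down, gripper open.
Joint ranges: [-3.06, 3.06], [-0.37, 2.12], [-1.25, 1.32], [0.18, 2.47], [-1.1, 4.24], [0.23, 1.98], [-2.94, 2.94]. Speed limits (rad/s): [2.57, 2.57, 3.14, 3.14, 3.14, 3.14, 3.14].

INTERFACE

Orientations are given as [roll, pitch, yaw] about the fixed x, y, z axes, in that order (R = Rz(yaw) Ry(pitch) Rx(roll)).
In Python, from cell import ctrl, imaging, finish_job gives the robot as it stands.
- The arm moves only by the shell command python3 -m inch 'ROWS'. ROWS is JSON, one flat list of numbers, 7 for each row, row after row: the opening, from 0 (shut) to 1 (fully open), then the shift along the tool's x, y, z in cm, then the turn, a rotation vector about the tool's x, y, z in degrees. A call has 1 to 12 rows; each row is the pose to reach, as a shift and turn from the pose commanded when the call began, along the tool's axes at that moment; what a row does not reach only later rows make up. A row lasts 1/10 s, in which the tool goes at most 50 mm and 8.59 degrees, less where a joint would pass 70% of its speed; a pose out of reach is approached as far as the arm can. A call with a gripper value outside its range is refused whole. The fingers move at their own pace and stop on an object; the grip force is fixed at half the most. Time passes only in rows, so rows that repeat a pose let the fingers close. It gives the time, the measured TCP pose, the force and the opening at its end, in the units of the state.
- ctrl.read_state(): the state, without advancing time (a new reading comes with each control period).
- imaging.get_image(name): name is "scene" or "top" or "wrist"; returns a dict with "img" (420x560x3 uint8, red, green, blue), "fx", "fy", "cx", "cy" (pixels), "R" (3x3) and "t" (3): a world point X has camera coordinates R X + t. Camera axes: x right, y down, z forward; pixel columns grow to the right and rows downward; lengths in mm; the calibration is good to about 2 mm. A picture is of the moment at which its call begins. There is no depth.
- finish_job(): hands the job in, once; it reports no verdict.
The state is a dict: "clock": time; "qpos": joint angles; "qd": joint speeds; "tau": joint torques, N m; "eef_pos": TCP position; "tool_rot": TCP orientation; "force": force on the tool from outside, world axes, zero at the start; "torque": the same for the moment, N m; "width": finger opening in mm.
Only numpy, scipy, OpenCV 4.12 (cv2) and the standard library are available. Lean on these libraries where they do the work, as an engineer would, in place of code of your own. Each camera call takes 0.05 s, during which the arm holds its last target.

## Working session

There is one attempt and no reset: what is moved stays moved. The work goes in short steps, Python scripts to look and compute and a shell command to move; the robot and the scene stay as the last step left them, time stands still between calls to the robot, and variables do not carry over. Pictures are saved under pics/ and viewed, and the job is handed in when it is done.

```bash
ls; mkdir -p pics
python3 - <<'E'
from cell import ctrl, imaging
import cv2
s=ctrl.read_state(); print(s)
for n in ["scene","top","wrist"]:
    d=imaging.get_image(n); cv2.imwrite(f"pics/{n}0.png",d["img"][:,:,::-1]); print(n,d["fx"],d["cx"],d["cy"],d["R"],d["t"])
    import pickle; pickle.dump(d,open(f"{n}0.pkl","wb"))
E
```

```text
pics
{'clock': 0.0, 'qpos': array([-1.22481023,  0.62933468,  0.03841273,  1.51838812, -0.02698622,
        0.99627858, -0.02000994]), 'qd': array([-0.00114472, -0.00073461,  0.00035034,  0.00185952, -0.00059396,
       -0.00267999,  0.00094068]), 'tau': array([-7.65459081e-04, -5.63388312e+01,  1.22620672e+00, -1.93443328e+01,
        1.09664927e-02,  1.03984354e-02,  4.19750540e-05]), 'eef_pos': array([259.87051438, 595.10527638, 230.38952902]), 'tool_rot': array([-1.57268780e+00, -1.91066597e-05, -4.11765328e-01]), 'force': array([ 0.54352524, -0.56953135,  0.42230543]), 'torque': array([ 0.00532187, -0.02863354,  0.01364117]), 'width': 85.38672657654611}
scene 421.80533658736255 281.4124864967047 212.89703989939792 [[-0.41882276  0.90804856 -0.00594242]
 [ 0.4875159   0.21932826 -0.84511737]
 [-0.76610427 -0.35685141 -0.53454777]] [ 153.85853139 -195.23394345 1536.01386846]
top 422.55543832153177 278.3388088967159 206.1823016443253 [[ 0.00979248 -0.99908202  0.04170402]
 [-0.99282471 -0.01468487 -0.11867371]
 [ 0.11917719 -0.04024267 -0.99205712]] [ 84.46260681 616.54459231 970.08149018]
wrist 289.39539399213083 278.966789637902 212.92704353470592 [[ 0.40041917  0.91632936 -0.00223249]
 [ 0.86708056 -0.37810811  0.32435407]
 [ 0.29637104 -0.13181334 -0.94593311]] [-648.27851209  -41.99612287  380.66947792]
```

View pics/scene0.png

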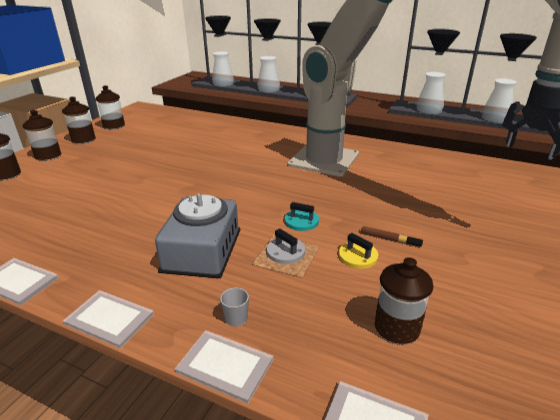

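View pics/top0.png

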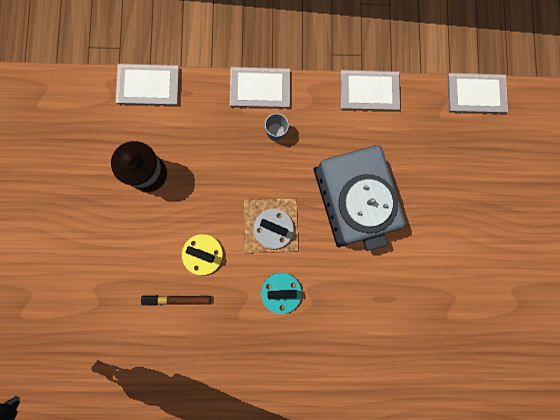

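View pics/wrist0.png

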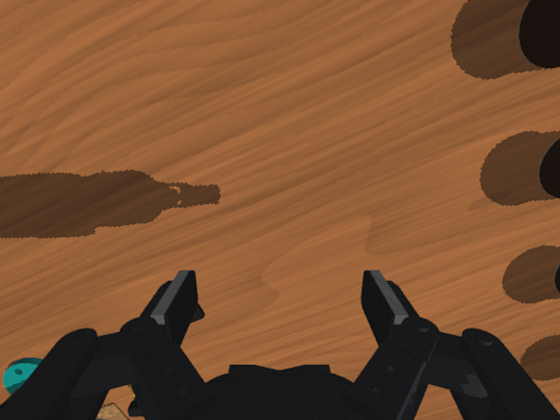

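The top view shows the grey carrier on its mat at about (273,229), with the flange and its studs at about (369,202). The turquoise and yellow decoys are at (282,293) and (202,254), the cup at (277,126), the jar at (137,163) and the brush at (177,300). I'll enlarge the area around the carrier and the flange.

Run:
```python
import cv2
im=cv2.imread("pics/top0.png")
a=cv2.resize(im[190:270,230:310],(480,480),interpolation=cv2.INTER_CUBIC)
b=cv2.resize(im[162:242,328:408],(480,480),interpolation=cv2.INTER_CUBIC)
cv2.imwrite("pics/topz.png",cv2.resize(cv2.hconcat([a,b]),(800,400)))
im=cv2.imread("pics/scene0.png")
a=im[220:280,250:320];a=cv2.resize(a,(560,480),interpolation=cv2.INTER_CUBIC)
b=im[180:240,165:235];b=cv2.resize(b,(560,480),interpolation=cv2.INTER_CUBIC)
cv2.imwrite("pics/scenez.png",cv2.resize(cv2.hconcat([a,b]),(800,343)))
```

```text
(no output)
```

View pics/topz.png

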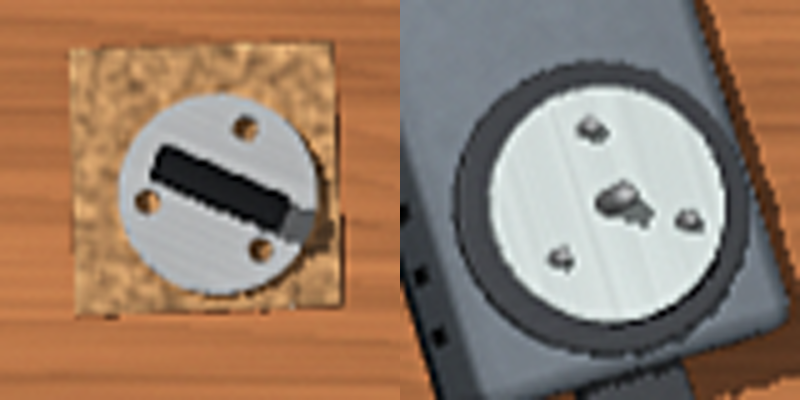

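View pics/scenez.png

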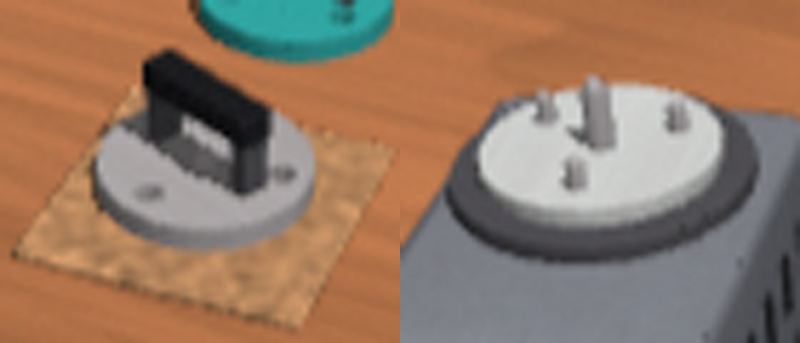

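```bash
cat > h.py <<'E'
import numpy as np,cv2,pickle
def ray(d,u,v,z):
    K=np.array([d["fx"],d.get("fy",d["fx"])]);R=np.array(d["R"]);t=np.array(d["t"])
    c=-R.T@t; r=R.T@np.array([(u-d["cx"])/K[0],(v-d["cy"])/K[1],1]); 
    return c+r*(z-c[2])/r[2]
def proj(d,X):
    p=np.array(d["R"])@np.array(X)+np.array(d["t"]); return d["cx"]+d["fx"]*p[0]/p[2], d["cy"]+d["fy"]*p[1]/p[2]
E
python3 - <<'E'
from h import *
d=pickle.load(open("top0.pkl","rb")); im=d["img"]; R=np.array(d["R"]);print("cam",-R.T@np.array(d["t"]))
hsv=cv2.cvtColor(im,cv2.COLOR_RGB2HSV)
Z=lambda x,y,o:((x+.5)/5-.5+o[0],(y+.5)/5-.5+o[1])
def blob(lo,hi,seed,z,roi):
    m=cv2.inRange(hsv,lo,hi); mm=np.zeros_like(m); x,y,w,h=roi; mm[y:y+h,x:x+w]=m[y:y+h,x:x+w]
    cs,_=cv2.findContours(mm,cv2.RETR_EXTERNAL,cv2.CHAIN_APPROX_NONE); c=max(cs,key=cv2.contourArea)
    c=cv2.convexHull(c)
    P=np.array([ray(d,*p[0],z)[:2] for p in c],np.float32)
    e=cv2.fitEllipse(P.reshape(-1,1,2)); print(cv2.minEnclosingCircle(P),e); return np.array(e[0])
c=blob((0,0,130),(179,50,255),None,17,(243,198,56,60))
f=blob((0,0,185),(179,50,255),None,120,(335,165,70,75))
print("holes")
for p in [(246,127),(148,202),(261,250)]:
    for z in(17,):
        q=ray(d,*Z(*p,(230,190)),z)[:2]-c; print(q,np.hypot(*q),np.degrees(np.arctan2(q[1],q[0])))
print("handle")
for p in [(163,160),(278,208)]:
    print(ray(d,*Z(*p,(230,190)),54)[:2])
m=cv2.inRange(im,(0,0,0),(55,55,55)); mm=np.zeros_like(m); mm[212:245,255:292]=m[212:245,255:292]
cs,_=cv2.findContours(mm,cv2.RETR_EXTERNAL,cv2.CHAIN_APPROX_NONE);k=max(cs,key=cv2.contourArea)
P=np.array([ray(d,*p[0],54)[:2] for p in k],np.float32);print(cv2.minAreaRect(P))
print("studs (tips,127)")
for p in [(190,127),(288,218),(162,258)]:
    for z in (134,127):
        q=ray(d,*Z(*p,(328,162)),z)[:2]-f; print(z,q,np.hypot(*q),np.degrees(np.arctan2(q[1],q[0])))
print("spindle",[ray(d,*Z(218,195,(328,162)),z)[:2] for z in (140,152)])
E
```

```text
cam [ 495.68202167  132.47761852 1032.02145221]
((563.9566040039062, 102.84007263183594), 48.160858154296875) ((564.0496826171875, 103.38445281982422), (94.2540512084961, 95.48567199707031), 68.66155242919922)
((617.0910034179688, -103.97484588623047), 51.619415283203125) ((617.0786743164062, -104.0696029663086), (101.97063446044922, 102.91693878173828), 131.71368408203125)
holes
[ 32.13552756 -13.4061167 ] 34.81976588400368 -22.64464391003453
[-4.69292852 33.33431426] 33.663037370546476 98.01364589215768
[-27.06106555 -21.18396304] 34.36657618667424 -141.94542413075322
handle
[576.6087282  129.90983485]
[555.00094554  76.31366025]
((564.0732421875, 103.06432342529297), (65.4473648071289, 17.67831039428711), 66.73919677734375)
studs (tips,127)
134 [31.26684699 10.77447553] 33.07121170727344 19.013820274128268
127 [32.45684585  9.01459639] 33.68545368922289 15.522154001511069
134 [ -7.94753521 -31.48524781] 32.472821643397005 -104.16671808290114
127 [ -7.0632091  -33.57453786] 34.30945227130103 -101.88029991453286
134 [-26.14408982  23.81615555] 35.36555806696397 137.66780923311026
127 [-25.40160428  22.15793518] 33.707797191088666 138.90166078176134
spindle [array([ 617.89238912, -103.50531686]), array([ 616.248343  , -100.33073489])]
```

Heights and sizes agree with the given dimensions: the plate measures about 95 mm, the flange about 102 mm, and the hole and stud circles about 34 mm. The carrier is at (564,103) with yaw about -22.5°. The seat is at (617,-104) with studs at about 17.5°, so the carrier has to turn about +40°. Next I move above the handle with the jaws across the bar.

```bash
cat > go.py <<'E'
# usage: go.py x y z jawdeg -> shift (cm, tool axes) and rotvec (deg) from measured pose
import sys,numpy as np
from scipy.spatial.transform import Rotation as Ro
from cell import ctrl
x,y,z,j=map(float,sys.argv[1:5]); s=ctrl.read_state()
R=Ro.from_euler("xyz",s["tool_rot"]); T=Ro.from_euler("xyz",[-90,0,j-90],degrees=True)
print("jaw now",np.degrees(s["tool_rot"])[2]+90,"pos",s["eef_pos"].round(1),"F",s["force"].round(1),"w",round(s["width"],1),"t",round(s["clock"],2),"q",s["qpos"].round(2))
print("shift cm",(R.inv().apply(np.array([x,y,z])-s["eef_pos"])/10).round(2),"turn deg",np.degrees((R.inv()*T).as_rotvec()).round(1))
E
python3 go.py 564 103.2 170 -22.5
```

```text
jaw now 66.40680722928019 pos [260.  595.2 230.6] F [-0.4 -0.7 -1.1] w 85.3 t 0.15 q [-1.22  0.63  0.04  1.52 -0.03  1.   -0.02]
shift cm [ 47.55   6.11 -32.91] turn deg [ 0.1 88.9  0.1]
```

```bash
python3 -m inch '[1,4.5,0.5,-3,0,8.5,0, 1,9,1,-6,0,17,0, 1,13.5,1.5,-9,0,25.5,0, 1,18,2,-12,0,34,0, 1,22.5,2.5,-15.5,0,42.5,0, 1,27,3,-18.5,0,51,0, 1,31,3.5,-21.5,0,59,0, 1,35,4,-24.5,0,67,0, 1,39,5,-27,0,75,0, 1,43,5.5,-30,0,82,0, 1,46,6,-32,0,86,0, 1,47.55,6.1,-32.9,0,88.9,0]'; python3 go.py 564 103.2 170 -22.5
python3 - <<'E'
from cell import imaging
import cv2,pickle
for n in ("wrist","top"):
    d=imaging.get_image(n); cv2.imwrite(f"pics/{n}1.png",d["img"][:,:,::-1]);pickle.dump(d,open(n+"1.pkl","wb"))
E
```

```text
clock: 1.35
eef_pos: [565.4, 99.4, 169.8]
tool_rot: [-1.57, -0.002, -1.97]
force: [0.1, -0.1, 0.5]
width: 85.6
jaw now -22.86597004603891 pos [565.4  99.4 169.8] F [ 0.1 -0.1  0.5] w 85.6 t 1.35 q [-0.49  0.63  0.43  1.81 -0.35  0.78 -0.29]
shift cm [-0.3  -0.02 -0.28] turn deg [-0.1 -0.4  0.1]
```

View pics/wrist1.png

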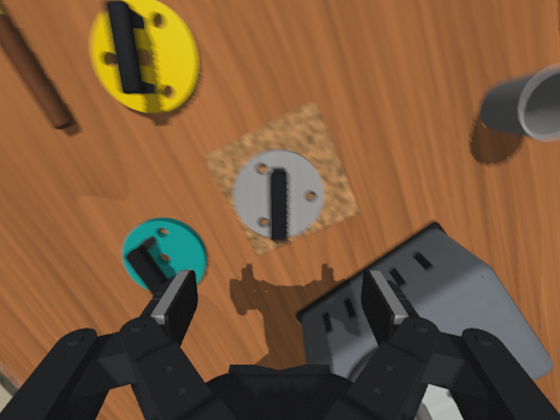

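```bash
python3 go.py 564 103.2 170 -22.5;python3 - <<'E'
from h import *
d=pickle.load(open("wrist1.pkl","rb"))
print("carrier model px", [tuple(np.round(proj(d,p),1)) for p in [(564,103.2,59),(564,103.2,17)]])
for s in (-33,33):
    a=np.radians(67.5); print(np.round(proj(d,(564+s*np.cos(a),103.2+s*np.sin(a),59)),1))
E
```

```text
jaw now -23.020664763946613 pos [566.6  97.4 170. ] F [-0.3  0.2  0.2] w 85.5 t 1.45 q [-0.49  0.63  0.43  1.8  -0.35  0.78 -0.29]
shift cm [-0.43  0.   -0.46] turn deg [-0.2 -0.5  0.2]
carrier model px [(np.float64(275.8), np.float64(205.8)), (np.float64(276.2), np.float64(193.6))]
[276.1 238.8]
[275.4 170. ]
```

The wrist view shows the bar upright and centred in the jaws at about (279,204), with the plate centre at about (279,195). The prediction was 276, so it agrees to about 3 mm. I'll let the arm settle.

```bash
python3 -m inch '[1,0,0,0,0,0,0, 1,0,0,0,0,0,0, 1,0,0,0,0,0,0]'; python3 go.py 564 103.2 33 -22.5
python3 - <<'E'
from cell import imaging
from h import *
d=imaging.get_image("wrist"); cv2.imwrite(f"pics/wrist2.png",d["img"][:,:,::-1]);pickle.dump(d,open("wrist2.pkl","wb"))
print("pred", [tuple(np.round(proj(d,p),1)) for p in [(564,103.2,59),(564,103.2,17)]])
im=d["img"];m=cv2.inRange(im,(0,0,0),(50,50,50)); mm=np.zeros_like(m); mm[150:245,240:320]=m[150:245,240:320]
cs,_=cv2.findContours(mm,cv2.RETR_EXTERNAL,cv2.CHAIN_APPROX_NONE);k=max(cs,key=cv2.contourArea);print(cv2.boundingRect(k))
P=np.array([ray(d,*p[0],59)[:2] for p in k],np.float32);print("bar",cv2.minAreaRect(P))
hsv=cv2.cvtColor(im,cv2.COLOR_RGB2HSV);m=cv2.inRange(hsv,(0,0,110),(179,45,255)); mm=np.zeros_like(m); mm[140:255,215:340]=m[140:255,215:340]
cs,_=cv2.findContours(mm,cv2.RETR_EXTERNAL,cv2.CHAIN_APPROX_NONE);k=cv2.convexHull(max(cs,key=cv2.contourArea))
P=np.array([ray(d,*p[0],17)[:2] for p in k],np.float32);print("plate",cv2.fitEllipse(P))
E
```

```text
clock: 1.75
eef_pos: [563.5, 105.7, 170.3]
tool_rot: [-1.572, 0.001, -1.96]
force: [0.4, 0.2, 0.1]
width: 85.1
jaw now -22.32731697770805 pos [563.5 105.7 170.3] F [0.4 0.2 0.1] w 85.1 t 1.75 q [-0.5   0.63  0.42  1.81 -0.35  0.78 -0.29]
shift cm [ 0.22 13.73  0.16] turn deg [ 0.1  0.2 -0. ]
pred [(np.float64(280.6), np.float64(211.3)), (np.float64(280.5), np.float64(198.6))]
(272, 172, 19, 72)
bar ((565.2152709960938, 105.07347106933594), (68.75166320800781, 16.72612953186035), 67.21253204345703)
plate ((563.5213012695312, 102.18131256103516), (94.74007415771484, 96.48209381103516), 160.6302947998047)
```

Both views put the bar within 2 mm of the commanded position, so I descend straight down and then close.

```bash
python3 -m inch '[1,0,3,0,0,0,0, 1,0,6.5,0,0,0,0, 1,0,9.5,0,0,0,0, 1,0,11.5,0,0,0,0, 1,0,12.7,0,0,0,0, 1,0,13.4,0,0,0,0, 1,0,13.7,0,0,0,0, 1,0,13.7,0,0,0,0, 1,0,13.7,0,0,0,0]'; python3 go.py 564 103.2 33 -22.5
python3 - <<'E'
from cell import imaging
import cv2
d=imaging.get_image("wrist"); cv2.imwrite("pics/wrist3.png",d["img"][:,:,::-1])
E
```

```text
clock: 2.7
eef_pos: [564.9, 104.0, 34.2]
tool_rot: [-1.569, 0.001, -1.963]
force: [1.3, -0.7, 0.5]
width: 85.5
jaw now -22.4875681836878 pos [564.9 104.   34.2] F [ 1.3 -0.7  0.5] w 85.5 t 2.7 q [-0.42  0.83  0.3   1.88 -0.46  0.5  -0.2 ]
shift cm [ 0.11  0.12 -0.05] turn deg [-0.1  0.  -0.1]
```

View pics/wrist3.png

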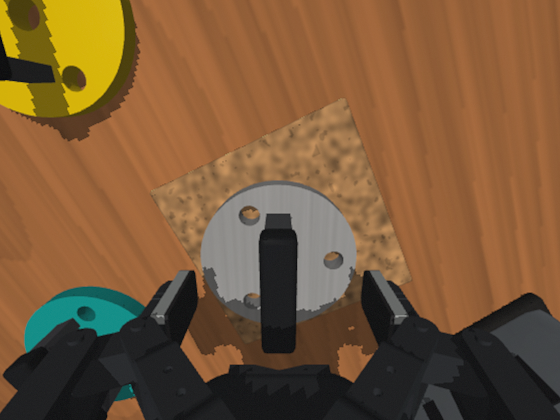

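The bar spans (260-298, 228-352), centred between the fingers at x=190 and 368, so I close.

```bash
python3 -m inch '[0,0,0,0,0,0,0, 0,0,0,0,0,0,0, 0,0,0,0,0,0,0, 0,0,0,0,0,0,0, 0,0,0,0,0,0,0, 0,0,0,0,0,0,0, 0,0,0,0,0,0,0, 0,0,0,0,0,0,0]'; python3 go.py 564 103.2 33 -22.5
```

```text
clock: 3.55
eef_pos: [564.4, 103.8, 33.5]
tool_rot: [-1.57, 0.0, -1.963]
force: [-0.3, 0.5, 2.5]
width: 17.0
jaw now -22.499353630399455 pos [564.4 103.8  33.5] F [-0.3  0.5  2.5] w 17.0 t 3.55 q [-0.42  0.83  0.29  1.88 -0.46  0.5  -0.2 ]
shift cm [ 0.07  0.05 -0.02] turn deg [-0.  0. -0.]
```

```bash
python3 -m inch '[0,0,-1,0,0,0,0, 0,0,-2.5,0,0,0,0, 0,0,-4.5,0,0,0,0, 0,0,-7,0,0,0,0, 0,0,-9.5,0,0,0,0, 0,0,-12,0,0,0,0, 0,0,-14,0,0,0,0, 0,0,-16,0,0,0,0, 0,0,-17,0,0,0,0, 0,0,-17,0,0,0,0, 0,0,-17,0,0,0,0]'; python3 go.py 617 -104 203.5 17.5;  python3 - <<'E'
from cell import imaging
import cv2
d=imaging.get_image("wrist"); cv2.imwrite("pics/wrist4.png",d["img"][:,:,::-1])
E
```

```text
clock: 4.65
eef_pos: [563.5, 104.0, 202.8]
tool_rot: [-1.572, -0.0, -1.963]
force: [-0.4, 0.5, -4.7]
width: 17.1
jaw now -22.488983678459363 pos [563.5 104.  202.8] F [-0.4  0.5 -4.7] w 17.1 t 4.65 q [-0.52  0.59  0.45  1.78 -0.33  0.85 -0.31]
shift cm [17.17 -0.07 12.9 ] turn deg [  0.1 -40.   -0. ]
```

View pics/wrist4.png

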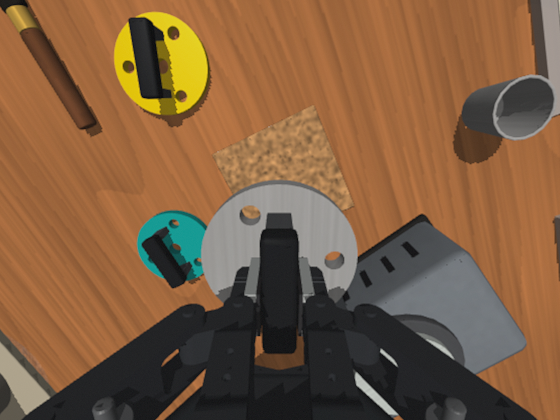

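The carrier is held, at about 4.7 N, and lifted clear with its pose in the hand unchanged. Next I move over the spindle with the +40° turn, with the underside at about 175 mm.

```bash
python3 -m inch '[0,0.7,0,0.5,0,-2,0, 0,2.2,0,1.6,0,-6,0, 0,4.5,0,3.3,0,-11,0, 0,7,0,5.2,0,-17,0, 0,9.5,0,7.1,0,-23,0, 0,12,0,9,0,-29,0, 0,14.3,0,10.7,0,-34,0, 0,16,0,12,0,-38,0, 0,17,0,12.7,0,-40,0, 0,17.17,0,12.9,0,-40,0, 0,17.17,0,12.9,0,-40,0, 0,17.17,0,12.9,0,-40,0]';python3 -m inch '[0,0,0,0,0,0,0, 0,0,0,0,0,0,0, 0,0,0,0,0,0,0]';  python3 go.py 617 -104 203.5 17.5;  python3 - <<'E'
from cell import imaging
import cv2,pickle
for n in ("wrist","top","scene"):
    d=imaging.get_image(n); cv2.imwrite(f"pics/{n}5.png",d["img"][:,:,::-1]);pickle.dump(d,open(n+"5.pkl","wb"))
a=cv2.imread("pics/top5.png")[150:250,310:430];a=cv2.resize(a,(480,400),interpolation=cv2.INTER_CUBIC)
b=cv2.imread("pics/scene5.png")[130:260,140:260];b=cv2.resize(b,(370,400),interpolation=cv2.INTER_CUBIC)
cv2.imwrite("pics/z5.png",cv2.resize(cv2.hconcat([a,b]),(800,376)))
E
```

```text
clock: 5.9
eef_pos: [617.2, -102.5, 202.5]
tool_rot: [-1.572, 0.002, -1.264]
force: [-0.2, -0.1, -5.3]
width: 16.9
clock: 6.2
eef_pos: [617.7, -103.5, 203.3]
tool_rot: [-1.571, 0.0, -1.264]
force: [0.3, -0.7, -5.2]
width: 17.1
jaw now 17.550670870440868 pos [ 617.7 -103.5  203.3] F [ 0.3 -0.7 -5.2] w 17.1 t 6.2 q [-0.02  0.63  0.23  1.62 -0.18  0.91  0.58]
shift cm [ 0.03 -0.02 -0.08] turn deg [-0.   0.1 -0. ]
```

View pics/z5.png

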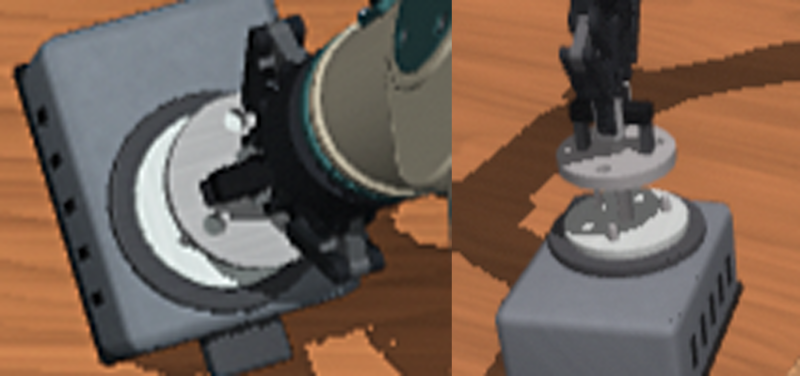

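View pics/wrist5.png

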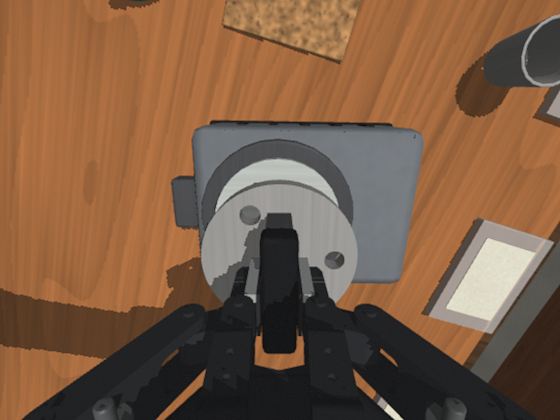

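The wrist and scene views show the plate level above the spindle. The two visible holes are at about (250,215) and (335,260) in the wrist view. I'll check centring and hole angle from the top view.

Run:
```python
import cv2
a=cv2.imread("pics/top5.png")[165:230,340:405];cv2.imwrite("pics/t5z.png",cv2.resize(a,(585,585),interpolation=cv2.INTER_CUBIC))
b=cv2.imread("pics/scene5.png")[165:225,165:235];cv2.imwrite("pics/s5z.png",cv2.resize(b,(700,600),interpolation=cv2.INTER_CUBIC))
```

```text
(no output)
```

View pics/t5z.png

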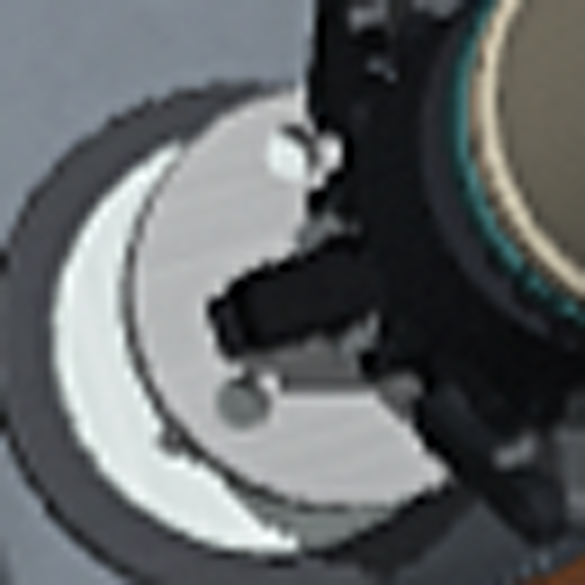

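View pics/s5z.png

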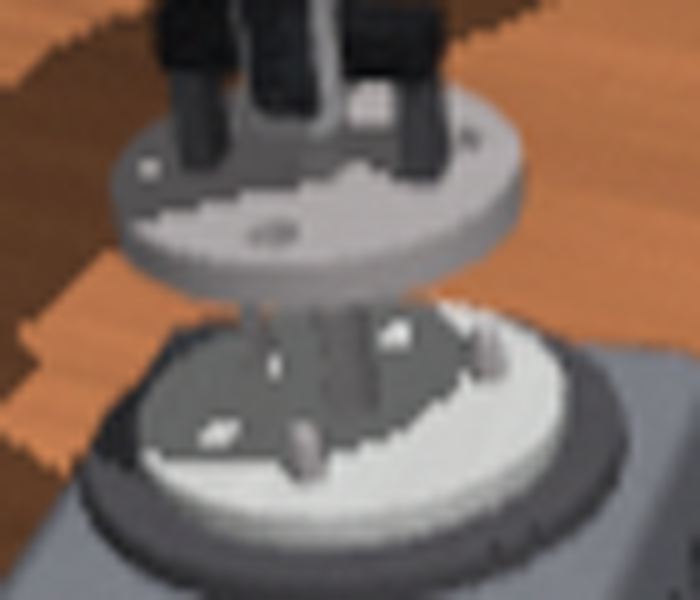

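Run:
```python
from h import *
from scipy.optimize import least_squares
d=pickle.load(open("top5.pkl","rb"));z=203.3-28.5+12
Z=lambda x,y,:((x+.5)/9-.5+340,(y+.5)/9-.5+165)
pts=[(135,290),(148,370),(200,455),(270,495),(330,508),(395,500),(150,215),(185,165),(245,105)]
P=np.array([ray(d,*Z(*p),z)[:2] for p in pts])
for fixed in (1,0):
    f=lambda v:np.hypot(*(P-v[:2]).T)-(48 if fixed else v[2])
    r=least_squares(f,[617,-104,48]);print(r.x,r.fun.round(1))
c=r.x[:2]
for p in [(245,401),(303,157)]:
    q=ray(d,*Z(*p),z)[:2];print(q,q-c,np.hypot(*(q-c)),np.degrees(np.arctan2(*(q-c)[::-1])))
# flange arc, this image, z120
F=np.array([ray(d,*Z(*p),120)[:2] for p in [(180,148),(120,200),(80,260),(60,340),(72,400),(105,460),(160,515),(230,545)]])
r=least_squares(lambda v:np.hypot(*(F-v).T)-52,[617,-104]);print("flange",r.x,r.fun.round(1))
```

```text
[ 617.6747565  -104.61493567   48.        ] [-0.4  0.   1.2  0.3 -0.1 -0.9 -0.3 -1.3  1.2]
[ 617.60153385 -104.43316045   47.85109912] [-0.4 -0.   1.1  0.3 -0.  -0.8 -0.3 -1.2  1.4]
[593.88549674 -81.75642244] [-23.71603711  22.67673801] 32.812876486499434 136.28333546186576
[650.01477942 -95.94828042] [32.41324557  8.48488003] 33.505397737456995 14.669274341792564
flange [ 616.64778737 -106.35549694] [ 0.5 -1.1 -0.5  1.   0.4 -0.3 -0.1 -0.4]
```

The carrier centre measures (617.7,-104.5) against the seat at (617.1,-104.05), which is inside the bore clearance plus the spindle's taper. I make a small correction and lower slowly onto the spindle tip, watching the forces.

```bash
python3 -m inch '[0,0,0.4,-0.04,0,0,0, 0,0,0.9,-0.04,0,0,0, 0,0,1.4,-0.04,0,0,0, 0,0,1.9,-0.04,0,0,0, 0,0,2.2,-0.04,0,0,0, 0,0,2.4,-0.04,0,0,0, 0,0,2.6,-0.04,0,0,0, 0,0,2.6,-0.04,0,0,0]'; python3 go.py 617.1 -104 176.5 17.5
```

```text
clock: 7.15
eef_pos: [617.2, -104.2, 177.1]
tool_rot: [-1.571, 0.0, -1.265]
force: [0.3, 0.2, -4.7]
width: 16.9
jaw now 17.50393372009532 pos [ 617.2 -104.2  177.1] F [ 0.3  0.2 -4.7] w 16.9 t 7.15 q [-0.01  0.66  0.23  1.65 -0.18  0.85  0.59]
shift cm [-0.03  0.06 -0.01] turn deg [ 0.  0. -0.]
```

There's no contact force with about 3 mm of spindle in the bore. I continue to just above the studs, aiming for the underside at about 137 mm.

```bash
python3 -m inch '[0,0,0.15,0,0,0,0, 0,0,0.3,0,0,0,0, 0,0,0.45,0,0,0,0, 0,0,0.6,0,0,0,0, 0,0,0.75,0,0,0,0, 0,0,0.9,0,0,0,0, 0,0,1.1,0,0,0,0, 0,0,1.1,0,0,0,0]'; python3 go.py 617.1 -104 148.5 17.5
python3 - <<'E'
from cell import imaging
import cv2,pickle
for n in ("top","scene"):
    d=imaging.get_image(n); cv2.imwrite(f"pics/{n}6.png",d["img"][:,:,::-1]);pickle.dump(d,open(n+"6.pkl","wb"))
b=cv2.imread("pics/scene6.png")[165:225,165:235];cv2.imwrite("pics/s6z.png",cv2.resize(b,(700,600),interpolation=cv2.INTER_CUBIC))
E
```

```text
clock: 7.95
eef_pos: [617.1, -104.2, 165.9]
tool_rot: [-1.571, 0.0, -1.265]
force: [-0.0, 0.5, -5.2]
width: 17.0
jaw now 17.504664189207503 pos [ 617.1 -104.2  165.9] F [-0.   0.5 -5.2] w 17.0 t 7.95 q [-0.01  0.68  0.22  1.66 -0.19  0.83  0.6 ]
shift cm [-0.02  1.74  0.01] turn deg [ 0.  0. -0.]
```

View pics/s6z.png

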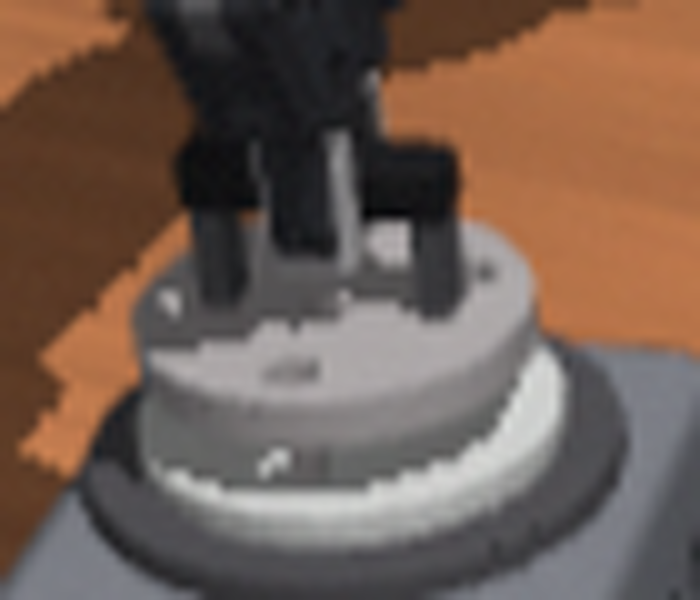

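The spindle is in the bore with no side force. The front hole at (290,370) sits over the front stud at (310,460). Next I lower past the stud tips in small steps.

```bash
python3 -m inch '[0,0,0.1,0,0,0,0, 0,0,0.2,0,0,0,0, 0,0,0.3,0,0,0,0, 0,0,0.4,0,0,0,0, 0,0,0.4,0,0,0,0, 0,0,0.4,0,0,0,0]'; python3 go.py 617.1 -104 148.5 17.5
```

```text
clock: 8.65
eef_pos: [617.3, -104.3, 162.3]
tool_rot: [-1.571, 0.0, -1.265]
force: [0.4, 0.2, -4.9]
width: 17.2
jaw now 17.502211187027115 pos [ 617.3 -104.3  162.3] F [ 0.4  0.2 -4.9] w 17.2 t 8.65 q [-0.01  0.68  0.22  1.66 -0.19  0.82  0.6 ]
shift cm [-0.03  1.38 -0.01] turn deg [ 0.  0. -0.]
```

```bash
python3 -m inch '[0,0,0.08,0,0,0,0, 0,0,0.16,0,0,0,0, 0,0,0.16,0,0,0,0]'; python3 go.py 617.1 -104 148.5 17.5
```

```text
clock: 8.95
eef_pos: [617.2, -104.2, 160.6]
tool_rot: [-1.571, 0.0, -1.265]
force: [-0.3, -0.5, -5.6]
width: 16.6
jaw now 17.507662884866974 pos [ 617.2 -104.2  160.6] F [-0.3 -0.5 -5.6] w 16.6 t 8.95 q [-0.01  0.68  0.22  1.66 -0.19  0.82  0.6 ]
shift cm [-0.02  1.21 -0.01] turn deg [ 0.  0. -0.]
```

```bash
python3 -m inch '[0,0,0.08,0,0,0,0, 0,0,0.16,0,0,0,0, 0,0,0.24,0,0,0,0, 0,0,0.32,0,0,0,0, 0,0,0.32,0,0,0,0]'; python3 go.py 617.1 -104 148.5 17.5
```

```text
clock: 9.45
eef_pos: [617.2, -104.2, 157.3]
tool_rot: [-1.571, 0.0, -1.265]
force: [-0.5, -0.1, -5.5]
width: 16.9
jaw now 17.50078900242781 pos [ 617.2 -104.2  157.3] F [-0.5 -0.1 -5.5] w 16.9 t 9.45 q [-0.01  0.69  0.22  1.66 -0.19  0.81  0.6 ]
shift cm [-0.03  0.88 -0.  ] turn deg [ 0.  0. -0.]
```

The underside is at about 129 mm, 5 mm below the stud tips, and the force still equals the weight alone, so the studs are in the holes. I lower the rest of the way, finishing in fine steps.

```bash
python3 -m inch '[0,0,0.1,0,0,0,0, 0,0,0.2,0,0,0,0, 0,0,0.3,0,0,0,0, 0,0,0.4,0,0,0,0, 0,0,0.5,0,0,0,0, 0,0,0.6,0,0,0,0, 0,0,0.65,0,0,0,0, 0,0,0.7,0,0,0,0, 0,0,0.7,0,0,0,0]'; python3 go.py 617.1 -104 148.5 17.5
```

```text
clock: 10.35
eef_pos: [617.3, -104.3, 150.4]
tool_rot: [-1.571, 0.0, -1.265]
force: [-0.2, -0.2, -5.1]
width: 17.1
jaw now 17.503273782344735 pos [ 617.3 -104.3  150.4] F [-0.2 -0.2 -5.1] w 17.1 t 10.35 q [-0.01  0.7   0.22  1.67 -0.19  0.8   0.6 ]
shift cm [-0.03  0.19 -0.01] turn deg [ 0.  0. -0.]
```

```bash
python3 -m inch '[0,0,0.04,0,0,0,0, 0,0,0.08,0,0,0,0, 0,0,0.12,0,0,0,0, 0,0,0.12,0,0,0,0]'; python3 go.py 617.1 -104 148.5 17.5
```

```text
clock: 10.75
eef_pos: [617.2, -104.2, 149.2]
tool_rot: [-1.571, 0.0, -1.265]
force: [0.1, -0.2, -4.4]
width: 17.1
jaw now 17.506019778450224 pos [ 617.2 -104.2  149.2] F [ 0.1 -0.2 -4.4] w 17.1 t 10.75 q [-0.01  0.7   0.22  1.67 -0.19  0.79  0.6 ]
shift cm [-0.03  0.07 -0.01] turn deg [ 0.  0. -0.]
```

```bash
python3 -m inch '[0,0,0.03,0,0,0,0, 0,0,0.06,0,0,0,0, 0,0,0.06,0,0,0,0, 0,0,0.06,0,0,0,0]'; python3 go.py 617.1 -104 148.5 17.5
```

```text
clock: 11.15
eef_pos: [617.3, -104.2, 148.7]
tool_rot: [-1.571, 0.0, -1.265]
force: [-0.4, -0.3, -5.0]
width: 16.9
jaw now 17.50242162677813 pos [ 617.3 -104.2  148.7] F [-0.4 -0.3 -5. ] w 16.9 t 11.15 q [-0.01  0.7   0.22  1.67 -0.19  0.79  0.6 ]
shift cm [-0.03  0.02 -0.01] turn deg [-0.  0. -0.]
```

```bash
python3 -m inch '[0,0,0.03,0,0,0,0, 0,0,0.06,0,0,0,0, 0,0,0.06,0,0,0,0, 0,0,0.06,0,0,0,0]'; python3 go.py 617.1 -104 148.5 17.5
```

```text
clock: 11.55
eef_pos: [617.3, -104.3, 148.5]
tool_rot: [-1.571, 0.0, -1.265]
force: [-1.6, 0.4, 1.1]
width: 17.1
jaw now 17.5021608329089 pos [ 617.3 -104.3  148.5] F [-1.6  0.4  1.1] w 17.1 t 11.55 q [-0.01  0.7   0.22  1.67 -0.19  0.79  0.6 ]
shift cm [-0.03  0.   -0.01] turn deg [-0.  0. -0.]
```

The force rose by 6 N with the underside at 120 mm, so the carrier has touched the flange while still held. I check visually before letting go.

```bash
python3 -m inch '[0,0,0,0,0,0,0, 0,0,0,0,0,0,0]'
python3 - <<'E'
from cell import imaging
import cv2
d=imaging.get_image("scene")
b=d["img"][165:225,165:235,::-1];cv2.imwrite("pics/s7z.png",cv2.resize(b,(700,600),interpolation=cv2.INTER_CUBIC))
E
```

```text
clock: 11.75
eef_pos: [617.3, -104.3, 148.5]
tool_rot: [-1.571, 0.0, -1.265]
force: [-2.1, 0.5, 3.1]
width: 16.9
```

View pics/s7z.png

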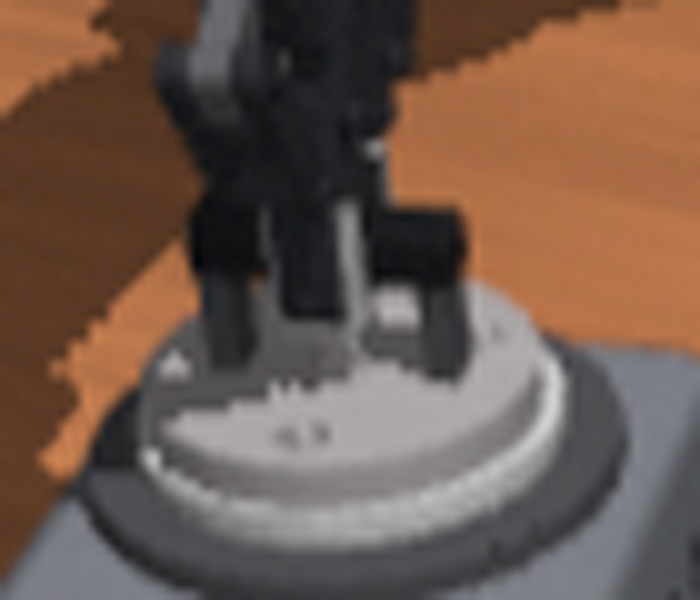

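The plate sits flat on the flange, with a stud visible inside the front hole at about (310,433). I open the jaws in place and then rise straight up.

```bash
python3 -m inch '[0.3,0,0,0,0,0,0, 0.6,0,0,0,0,0,0, 1,0,0,0,0,0,0, 1,0,0,0,0,0,0, 1,0,0,0,0,0,0, 1,0,0,0,0,0,0, 1,0,0,0,0,0,0, 1,0,0,0,0,0,0]'; python3 -m inch '[1,0,-0.5,0,0,0,0, 1,0,-1.5,0,0,0,0, 1,0,-3,0,0,0,0, 1,0,-5,0,0,0,0, 1,0,-7.5,0,0,0,0, 1,0,-10,0,0,0,0, 1,0,-12,0,0,0,0, 1,0,-13.5,0,0,0,0, 1,0,-14,0,0,0,0, 1,0,-14,0,0,0,0, 1,0,-14,0,0,0,0]'
python3 - <<'E'
from cell import imaging
import cv2,pickle
for n in ("wrist","top","scene"):
    d=imaging.get_image(n); cv2.imwrite(f"pics/{n}8.png",d["img"][:,:,::-1]);pickle.dump(d,open(n+"8.pkl","wb"))
b=cv2.imread("pics/scene8.png")[165:225,165:235];b=cv2.resize(b,(440,377),interpolation=cv2.INTER_CUBIC)
a=cv2.imread("pics/wrist8.png");a=cv2.resize(a,(360,270));a=cv2.copyMakeBorder(a,0,107,0,0,cv2.BORDER_CONSTANT)
cv2.imwrite("pics/z8.png",cv2.hconcat([b,a]))
E
```

```text
clock: 12.6
eef_pos: [617.3, -104.2, 148.1]
tool_rot: [-1.571, 0.0, -1.265]
force: [0.5, 0.2, 0.1]
width: 85.6
clock: 13.7
eef_pos: [616.8, -104.1, 287.5]
tool_rot: [-1.572, 0.001, -1.265]
force: [-0.1, 0.2, -0.2]
width: 85.6
```

View pics/z8.png

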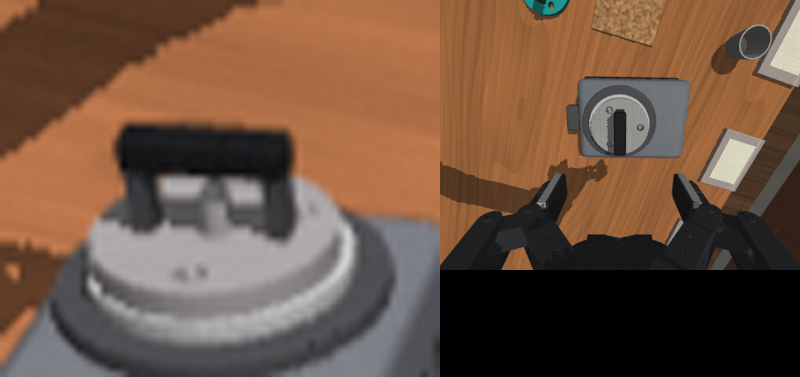

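View pics/top8.png

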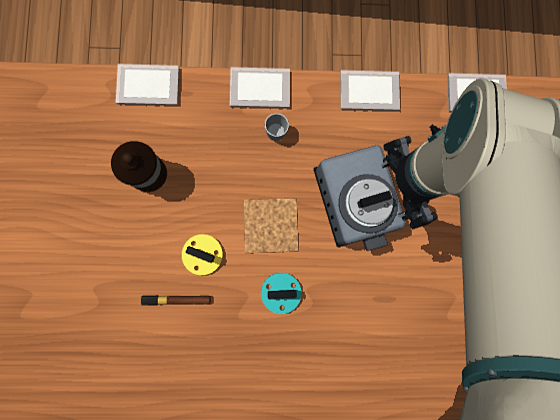

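The carrier sits flat on the flange at top (369,202), with the spindle showing through the bore under the handle. The gripper is clear, and the cup, jar, brush and decoys are at the same pixels as at the start. I hand in.

```bash
python3 -m inch '[1,0,0,0,0,0,0, 1,0,0,0,0,0,0, 1,0,0,0,0,0,0]'
python3 - <<'E'
from cell import finish_job
print(finish_job())
E
```

```text
clock: 14.15
eef_pos: [617.3, -104.3, 287.9]
tool_rot: [-1.571, 0.0, -1.265]
force: [0.5, 0.2, 0.6]
width: 85.6
the job is handed in; nothing more can be done
None
```

The carrier is home on the drive flange and released. I handed the job in at 14.2 s of the 72 s allowed; `finish_job` gives no verdict.

- **What I did:** I gripped the carrier by its bar handle, lifted it clear, and turned it +40°, the angle measured from the holes and studs in the top view. I put the bore over the spindle and lowered in small steps. The holes went over the studs at that angle, so no search turn was needed.
- **Forces:** On the way down the reading stayed at about -5 N, the carrier's weight. It only changed at the flange, to +1.1 and then +3.1 N, about 8 N of contact. The carrier was still gripped then, with its underside at about 120 mm.
- **Last pictures:** The plate lies flat, with the spindle visible in the bore and the front stud in its hole. The gripper was open and 140 mm higher, reading about 0 N. The jar, cup, brush and both look-alikes look unmoved in the top view.
- **Disagreements:** The views differed by about 2–3 mm on the bar and plate position. A partial-arc fit of the flange, with the arm blocking part of it, was about 2 mm off the first estimate. I used the first estimate, and the spindle and studs went in without side force. I did not measure the seated centre or tilt numerically after release, only by eye.

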